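# Park the hanger rail behind the post

## Task

Put the loose steel hanger rail away in its bay by pushing it along the bench with the fingers: work its left end in past the post first, then push the right end round and in, until the whole rail lies behind the post, flat against the bay's back wall. Only push the rail, gently; do not grip it or lift it off the bench. Leave the other things on the bench where they are, and take the hand away at the end.

Things in the scene. Friction and masses are not known exactly. Their poses are not given: they have to be found in the camera images.
- rail: the hanger rail: a straight square steel bar with grey end plugs, 200 mm long, 22 mm wide, 22 mm high, 0.3 kg, lying loose on the bench in front of the bay. Origin at the centre of its underside; its y axis runs along its length towards its left end, x across it (away from the robot), z up. Slides with ordinary friction.
- rail_left (a point): centre of the rail's left end face (100 mm along the rail's +y from its middle, 11 mm up)
- rail_right (a point): centre of the rail's right end face (100 mm along the rail's -y from its middle, 11 mm up)
- bay: the bay: a fixed three-sided aluminium fence, 34 mm high, walls 10 mm thick, no floor, open towards the robot. Origin on the bench at the middle of the inner face of its back wall; x points out through the back wall (away from the robot), y to the left along the back wall. The inside is 250 mm wide (y -125 to +125 mm) and the two side walls reach 80 mm forward (x -80 mm to 0).
- post: a fixed round steel post, 20 mm in diameter, 64 mm high, standing in the mouth of the bay near its left side, about 66 mm in front of the back wall and about 55 mm from the left wall; origin at the centre of its foot. The rail is longer than the opening between the post and the right wall (about 184 mm), so it only goes in at a slant, left end first; behind the post there are about 56 mm for the rail.
- hemostat: a blue tube clamp lying flat on the left, nearer the robot than the bay, 77 x 141 x 7 mm; bystander
- marker: a felt marker lying on the bench behind the bay, 132 mm long; bystander
- clips: a small clear box of clips, 56 x 81 x 30 mm, far right beside the tall pillar; bystander. A tall white pillar of the room (85 x 120 mm) stands between these clips and the bay, just behind the bay's right end, its middle at x = 0.70, y = -0.14 m
- labels: a roll of labels, 68 mm in diameter, 41 mm high, standing on the right, near the robot; bystander
- wash: a wash bottle, 201 mm high, standing well behind the bay; bystander
- timer: a bench timer, 82 x 58 x 22 mm, lying at the right edge of the bench; bystander

How it is judged:
By the outcome, as a careful person would: the job done as asked, in the order asked, and still so for the second after the job is handed in, with the robot touching nothing.
It also fails if it takes over 72 s, if anything falls off the work surface, if the arm or the gripper's body presses on something with over 40 N, if the wrist force passes 120 N, or if a joint passes its speed limit or range.

## Robot

A 6-joint arm with a two-finger parallel gripper is mounted at the origin on the work surface; the furniture and walls round the work are solid. World frame = base frame: x ahead of the robot, y to its left, z up, the work surface at z = 0. Lengths are in m, angles in rad, forces in N, time in s.
With the tool pointing down it reaches from about 0.275 to 0.825 m from the base axis. Payload 5.2 kg.
Tool frame: the origin (TCP) lies midway between the tips of the shut fingers; the grasp point (between the pads) lies 19 mm behind it; z points along the fingers, y is the line along which they close (so a half turn about z gives the same grasp; the last joint's range is limited). The gripper opens to 93 mm and grips with 3 to 60 N. Pads are 15 mm wide; open, the fingers measure 128 mm over their backs; the gripper's body (75 mm by 188 mm) begins 65 mm behind the grasp point.
Start: joints at [-1.548, 0.259, 1.535, -0, 1.348, -0.203], TCP at [0.123, -0.536, 0.182] pointing down, gripper open.
Joint ranges: [-3.14, 3.14], [-0.91, 2.08], [0.19, 2.58], [-1.22, 4.36], [0.22, 2.71], [-3.12, 3.12]. Speed limits (rad/s): [2.57, 2.57, 3.14, 3.14, 3.14, 3.14].

## Interface

Orientations are given as a rotation vector (axis times angle).
In Python, from cell import bot gives the robot as it stands.
- The arm moves only by the tool arm_command, never from a script. Its argument "motion" is a list of rows, each a list of 4 numbers: the shift along the world's x, y, z in units of 0.3 m (1.0 is 0.3 m), then the turn about the world's z in units of 45 degrees (1.0 is 45 degrees). A call has exactly 5 rows; each row is the pose to reach, as a shift and turn from the pose commanded when the call began; what a row does not reach only later rows make up. A row lasts 1/8 s, in which the tool goes at most 62.5 mm and 10.7 degrees, less where a joint would pass 70% of its speed; a pose out of reach is approached as far as the arm can. A call with a number of a shift or a turn outside -1 to 1 is refused whole. A call with a gripper value outside its range is refused whole. "fingers" is the closure, from 0 (fully open) to 1 (shut), set as the call begins (left out, the last holds). The fingers move at their own pace and stop on an object; "squeeze" is the grip in N (left out, the last holds). Time passes only in rows, so rows that repeat a pose let the fingers close, or fill a call up. It gives the time, the measured TCP pose, the force, the opening and the grip force at its end, in the units of the state.
- bot.get_state(): the state, without advancing time (a new reading comes with each control period).
- bot.grab_frame(name): name is "scene" or "side" or "wrist"; returns a dict with "color" (384x512x3 uint8, red, green, blue), "z_map" (384x512 float32, m along the optical axis (not along the pixel's ray), 0 where there is no reading), "fx", "fy", "cx", "cy" (pixels), "k1" (the pictures are not rectified: a ray, as slopes to the right and down, at radius r is drawn at 1 + k1 r^2 times it, then the intrinsics apply), "origin" and "attitude" of the camera in the world; the wrist camera has in their place "mount" (4x4, takes a point from camera to tool coordinates, whose origin is the TCP and whose axes are the flange's). Camera axes: x right, y down, z forward; pixel columns grow to the right and rows downward; lengths in m; the calibration is good to about 2 mm. A picture is of the moment at which its call begins: read the wrist's pose just before it.
- bot.sign_off(): hands the job in; it is judged then, once.
The state is a dict: "time": time; "joints": joint angles; "joint_velocities": joint speeds; "joint_torque": joint torques, N m; "eef_pos": TCP position; "tool_rot": TCP orientation; "contact_force": force on the tool from outside, world axes, zero at the start; "ft_torque": the same for the moment, N m; "gripper_width": finger opening in m; "gripper_force": force on a finger pad.
Only numpy, scipy, OpenCV 4.12 (cv2) and the standard library are available. Lean on these libraries where they do the work, as an engineer would, in place of code of your own. Each camera call takes 0.05 s, during which the arm holds its last target. There are 200 camera calls.

## Working session

There is one attempt and no reset: what is moved stays moved. The work goes in short steps, Python scripts to look and compute and a tool call to move; the robot and the scene stay as the last step left them, time stands still between calls to the robot, and variables do not carry over. Pictures are saved under pics/ and viewed, at most 10 in all, crops included, and the job is handed in when it is done.

Besides the shell and the picture viewer there is one more tool, called after "Call:" as name(argument=value, ...) on one line, values as JSON. arm_command: Moves the arm, as the interface text tells. Shifts and turns lie within -1 to 1; 1 stands for 0.3 m of shift or 45 degrees of turn. Its arguments: {"type":"object","properties":{"motion":{"type":"array","items":{"type":"array","items":{"type":"number"}}},"fingers":{"type":"number"},"squeeze":{"type":"number"}},"required":["motion"]}

```bash
mkdir -p pics; ls; cat > h.py <<'E'
import numpy as np, cv2, json
from cell import bot
from scipy.spatial.transform import Rotation as R
def grab(n):
    s=bot.get_state(); f=bot.grab_frame(n)
    if 'mount' in f:
        T=np.eye(4); T[:3,:3]=R.from_rotvec(s['tool_rot']).as_matrix(); T[:3,3]=s['eef_pos']
        M=T@np.array(f['mount']); f['C']=M[:3,3]; f['A']=M[:3,:3]
    else:
        f['C']=np.array(f['origin']); a=np.array(f['attitude'])
        f['A']=R.from_rotvec(a).as_matrix() if a.shape==(3,) else a
    return f
def rays(f,uv):
    uv=np.asarray(uv,float).reshape(-1,2)
    K=np.array([[f['fx'],0,f['cx']],[0,f['fy'],f['cy']],[0,0,1.]])
    p=cv2.undistortPoints(uv.reshape(-1,1,2),K,np.array([f['k1'],0,0,0.])).reshape(-1,2)
    return np.c_[p,np.ones(len(p))]@f['A'].T
def onz(f,uv,z):
    d=rays(f,uv); return f['C']+d*((z-f['C'][2])/d[:,2])[:,None]
def world(f):
    # depth cloud
    h,w=f['z_map'].shape; v,u=np.mgrid[:h,:w]
    d=rays(f,np.c_[u.ravel(),v.ravel()])
    return (f['C']+d*f['z_map'].reshape(-1,1)).reshape(h,w,3)
def save(f,n): cv2.imwrite('pics/'+n+'.png',cv2.cvtColor(f['color'],cv2.COLOR_RGB2BGR))
E
python3 - <<'E'
from h import *
s=bot.get_state();print({k:np.round(v,3).tolist() for k,v in s.items()})
a=[grab('scene'),grab('side')]
for f in a: print(f['C'],f['attitude'],f['fx'],f['cx'],f['k1'],f['A'][:,2])
cv2.imwrite('pics/a.png',cv2.cvtColor(np.vstack([cv2.resize(a[0]['color'],(400,300)),cv2.resize(a[1]['color'],(400,300))]),cv2.COLOR_RGB2BGR))
save(a[0],'scene0');save(a[1],'side0')
E
```

```text
pics
{'time': 0.0, 'joints': [-1.548, 0.259, 1.536, -0.0, 1.348, -0.203], 'joint_velocities': [-0.0, 0.001, -0.001, -0.001, -0.001, 0.001], 'joint_torque': [0.001, -43.73, -28.4, 0.072, 0.042, -0.0], 'eef_pos': [0.123, -0.535, 0.182], 'tool_rot': [-3.12, -0.354, -0.0], 'contact_force': [-0.249, 0.161, 0.304], 'ft_torque': [0.03, 0.061, -0.004], 'gripper_force': 0.0, 'gripper_width': 0.093}
[0.27727004 0.56524903 0.77180787] [-0.59564364  2.72208571 -1.06727375] 424.5780903907052 256.7999122332321 0.016644993958074727 [ 0.28518113 -0.61719255 -0.73331103]
[ 0.41085066 -0.88842666  0.42073652] [-1.98493418  0.19701286 -0.14363332] 400.78301683990935 257.72603751722244 -0.07745286634298938 [ 0.19052649  0.8925567  -0.40870797]
```

View pics/scene0.png

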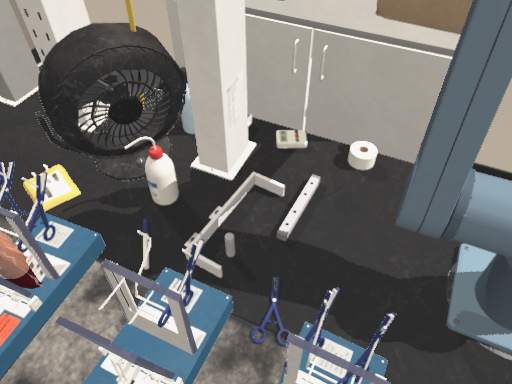

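View pics/side0.png

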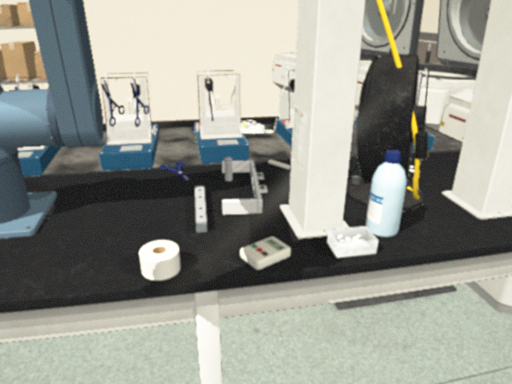

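Scene view: the rail runs from about (318,178) to (284,236). The bay's corners are near (190,245) and (253,177), and the post is at (230,245). In the side view the rail is at (200,208) and the bay at (242,190), so both are visible in both views.

```bash
cat >> h.py <<'E'
def railfit(f,box,zlo=.012,zhi=.030,thr=0):
    W=world(f); x0,x1,y0,y1=box
    m=(W[...,0]>x0)&(W[...,0]<x1)&(W[...,1]>y0)&(W[...,1]<y1)&(W[...,2]>zlo)&(W[...,2]<zhi)&(f['z_map']>0)
    n,l,st,c=cv2.connectedComponentsWithStats(m.astype(np.uint8)); 
    return W,m,l,st
E
python3 - <<'E'
from h import *
for n in ['scene','side']:
    f=grab(n); W=world(f)
    g=cv2.cvtColor(f['color'],cv2.COLOR_RGB2GRAY)
    fg=((g>75)&(W[...,0]>.3)&(W[...,0]<.75)&(W[...,1]>-.25)&(W[...,1]<.25)&(W[...,2]<.09)&(W[...,2]>-.02)&(f['z_map']>0)).astype(np.uint8)
    k,l,st,c=cv2.connectedComponentsWithStats(fg)
    for i in range(1,k):
        if st[i,4]<60: continue
        P=W[l==i]; z=np.percentile(P[:,2],[2,50,90,98])
        print(n,st[i],'z',z.round(3),'x',P[:,0].min().round(3),P[:,0].max().round(3),'y',P[:,1].min().round(3),P[:,1].max().round(3))
        top=np.abs(P[:,2]-z[2])<.005
        r=cv2.minAreaRect((P[top][:,:2]*1000).astype(np.float32)); print('   top rect',np.round(r[0],1),np.round(r[1],1),round(r[2],1))
    # crop view
    b=(170,300,150,290) if n=='scene' else (180,290,140,240)
    cv2.imwrite(f'pics/{n}_c.png',cv2.resize(cv2.cvtColor(f['color'],cv2.COLOR_RGB2BGR)[b[2]:b[3],b[0]:b[1]+40],None,fx=4,fy=4,interpolation=cv2.INTER_CUBIC))
    for nm,z,pts in ([('rail',.022,[(318,176),(284,238)]),('bay',.034,[(190,243),(254,175),(284,188),(220,270)]),('post',.064,[(230,236)])] if n=='scene' else []):
        print(nm,onz(f,pts,z).round(3).tolist())
E
```

```text
scene [ 193  121   64   60 1880] z [-0.001  0.028  0.078  0.088] x 0.636 0.749 y -0.246 -0.061
   top rect [ 672.1 -116.8] [138.4  67. ] 53.0
scene [276 136  28  13 242] z [-0.002  0.015  0.02   0.022] x 0.518 0.595 y -0.25 -0.221
   top rect [ 556.7 -247.5] [72.1 28.7] 21.7
scene [348 151  24  20 325] z [-0.     0.024  0.04   0.042] x 0.335 0.394 y -0.25 -0.233
   top rect [ 366.9 -242.4] [15.8 55.3] 87.5
scene [156 170  23  36 500] z [-0.001  0.046  0.081  0.089] x 0.728 0.75 y 0.014 0.075
   top rect [735.1  54.6] [48.5 12.9] 68.2
scene [ 184  171  102   82 1536] z [-0.001  0.022  0.034  0.036] x 0.501 0.647 y -0.117 0.178
   top rect [566.1  48.9] [270.1  89.5] 81.6
scene [277 174  44  67 916] z [-0.001  0.021  0.023  0.025] x 0.436 0.475 y -0.175 0.05
   top rect [454.4 -51.8] [202.2  23.2] 86.9
scene [224 232  11  26 227] z [0.    0.039 0.063 0.064] x 0.534 0.574 y 0.076 0.136
   top rect [543.4 126.3] [18.4 17.9] 6.0
scene [140 234   9  25  82] z [-0.001  0.011  0.013  0.014] x 0.7 0.75 y 0.164 0.22
   top rect [711.9 194.1] [10.8 55.6] 34.8
scene [142 237  10  35  83] z [-0.0
[... 1011 characters left out ...]
   top rect [549.2 180.2] [144.  132.8] 0.3
side [138 149  16  20 188] z [0.009 0.046 0.06  0.061] x 0.3 0.34 y 0.224 0.25
   top rect [319.9 238.5] [24.2 40.2] 84.6
side [ 268  160   88   86 3052] z [-0.001  0.028  0.078  0.088] x 0.636 0.75 y -0.25 0.248
   top rect [ 671.3 -161.9] [ 67.9 142.1] 36.2
side [194 185  14  48 568] z [-0.002  0.021  0.022  0.023] x 0.437 0.476 y -0.155 0.107
   top rect [453.6 -53.9] [199.7  21.9] 86.4
side [239 236  53  19 182] z [-0.002  0.018  0.019  0.02 ] x 0.512 0.615 y -0.25 -0.192
   top rect [ 563.  -239.2] [62.4 21.2] 0.1
side [138 239  42  26 180] z [-0.002  0.     0.04   0.04 ] x 0.322 0.401 y -0.25 -0.16
   top rect [ 367.5 -243.4] [12.9 51.4] 89.8
```

View pics/scene_c.png

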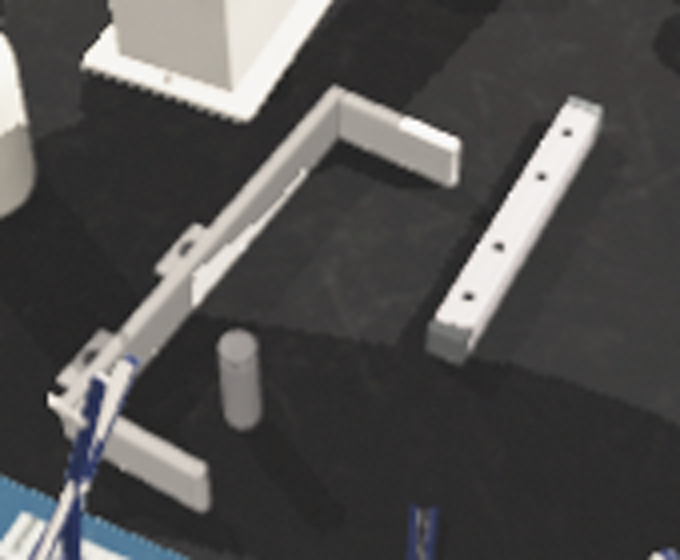

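Rail: height 22 mm, about 200×22, in agreement across both views. Bay tops are at 34 mm and the post at 64 mm, as stated. Next I'll fit the rail and bay axes.

```bash
cat >> h.py <<'E'
BO=np.array([.5985,.0474]); BYAW=np.radians(-8.4)
def setbay():
    import os
    if os.path.exists('bay.json'): return json.load(open('bay.json'))
def tobay(p):
    b=setbay(); o=np.array(b['o']); c,s=np.cos(b['yaw']),np.sin(b['yaw'])
    return (np.asarray(p)[...,:2]-o)@np.array([[c,-s],[s,c]])
def toworld(q):
    b=setbay(); c,s=np.cos(b['yaw']),np.sin(b['yaw'])
    return np.asarray(q)@np.array([[c,s],[-s,c]])+np.array(b['o'])
def rail(n='scene',z=(.0165,.0275),box=(.38,.62,-.22,.21),g0=75):
    f=grab(n); W=world(f); g=cv2.cvtColor(f['color'],cv2.COLOR_RGB2GRAY)
    m=((g>g0)&(W[...,0]>box[0])&(W[...,0]<box[1])&(W[...,1]>box[2])&(W[...,1]<box[3])&(W[...,2]>z[0])&(W[...,2]<z[1])).astype(np.uint8)
    k,l,st,c=cv2.connectedComponentsWithStats(m,connectivity=8); i=1+np.argmax(st[1:,4])
    r=cv2.boxPoints(cv2.minAreaRect((W[l==i][:,:2]*1000).astype(np.float32)))/1000
    e=[(np.linalg.norm(r[j]-r[(j+1)%4]),j) for j in range(4)]; e.sort()
    a,b=[(r[j]+r[(j+1)%4])/2 for _,j in e[:2]]
    if a[1]<b[1]: a,b=b,a
    d=a-b
    return f,dict(left=a.round(4),right=b.round(4),yaw=np.degrees(np.arctan2(-d[0],d[1])).round(1),len=np.linalg.norm(d).round(4),wid=e[0][0].round(4))
E
python3 - <<'E'
from h import *
f,_=rail();W=world(f)
m=(W[...,2]>.029)&(W[...,2]<.038)&(W[...,0]>.49)&(W[...,0]<.64)&(W[...,1]>-.1)&(W[...,1]<.2)&(cv2.cvtColor(f['color'],cv2.COLOR_RGB2GRAY)>75)
P=W[m][:,:2]; b=np.array([.5985,.0474]);yaw=-.147
for it in range(3):   # back wall top band -> line fit
    c,s=np.cos(yaw),np.sin(yaw); Q=(P-b)@np.array([[c,-s],[s,c]])
    bw=P[(Q[:,0]>-.008)&(Q[:,0]<.018)&(abs(Q[:,1])<.1)]
    vx,vy,x0,y0=cv2.fitLine((bw*1000).astype(np.float32),cv2.DIST_HUBER,0,.01,.01).ravel()
    if vy<0: vx,vy=-vx,-vy
    yaw=np.arctan2(-vx,vy); c,s=np.cos(yaw),np.sin(yaw)
    X=np.array([c,s]);Y=np.array([-s,c]); mid=np.array([x0,y0])/1000
    inner=mid-.005*X
    q=(P-inner)@np.c_[X,Y]; sl=q[q[:,0]<-.02]
    Ly=sl[sl[:,1]>.05][:,1] if it==0 else sl[sl[:,1]>.05][:,1]; Ry=sl[sl[:,1]<0][:,1]
    yl,yr=np.median(Ly),np.median(Ry)
    b=inner+Y*(yl+yr)/2
print('yaw',np.degrees(yaw),'o',b,'wall spacing (260)',yl-yr,'tip',sl[:,0].min(),len(bw),len(Ly),len(Ry))
json.dump(dict(o=b.tolist(),yaw=float(yaw)),open('bay.json','w'))
print('post',tobay([.5434,.1263]))
for n in ['scene','side']:
    _,r=rail(n); print(n,r,tobay(r['left']),tobay(r['right']))
E
```

```text
yaw -6.768339 o [0.59608721 0.04678057] wall spacing (260) 0.25793660475264985 tip -0.07888618858601121 354 156 97
post [-0.0616918   0.07275578]
scene {'left': array([0.4596, 0.0494], dtype=float32), 'right': array([ 0.4491, -0.1517], dtype=float32), 'yaw': np.float32(-3.0), 'len': np.float32(0.2014), 'wid': np.float32(0.0233)} [-0.13584471 -0.01348456] [-0.12257085 -0.21442054]
side {'left': array([0.4598, 0.0437], dtype=float32), 'right': array([ 0.4473, -0.1538], dtype=float32), 'yaw': np.float32(-3.6), 'len': np.float32(0.1979), 'wid': np.float32(0.0219)} [-0.13497433 -0.01912126] [-0.12411082 -0.21671803]
```

Call:
arm_command(motion=[[0.09, 0.16, 0, -0.08], [0.18, 0.32, 0, -0.16], [0.26, 0.48, 0, -0.24], [0.35, 0.64, 0, -0.32], [0.44, 0.8, 0, -0.36]], fingers=1, squeeze=10)

```text
time: 0.98
eef_pos: [0.2557, -0.2946, 0.1825]
tool_rot: [3.14, -0.093, 0.001]
contact_force: [0.3, 0.4, -0.2]
gripper_width: 0.0478
gripper_force: 0.0
```

Call:
arm_command(motion=[[0.09, 0.16, 0, 0], [0.18, 0.32, 0, 0], [0.27, 0.49, 0, 0], [0.36, 0.65, 0, 0], [0.45, 0.82, 0, 0]])

```text
time: 1.6
eef_pos: [0.391, -0.0485, 0.1828]
tool_rot: [3.14, -0.09, 0.002]
contact_force: [1.4, -1.0, -0.2]
gripper_width: 0.0011
gripper_force: 0.0
```

Call:
arm_command(motion=[[0.05, 0.09, -0.05, 0], [0.09, 0.18, -0.1, 0], [0.13, 0.27, -0.16, 0], [0.13, 0.27, -0.24, 0], [0.13, 0.27, -0.28, 0]])

```text
time: 2.22
eef_pos: [0.4284, 0.0314, 0.0973]
tool_rot: [-3.14, 0.088, 0.003]
contact_force: [-0.6, -0.0, 0.2]
gripper_width: 0.0004
gripper_force: 0.0
```

Call:
arm_command(motion=[[-0.01, 0, -0.08, 0], [-0.01, 0, -0.16, 0], [-0.01, 0, -0.23, 0], [-0.01, 0, -0.27, 0], [-0.01, 0, -0.285, 0]])

```text
time: 2.85
eef_pos: [0.4261, 0.0307, 0.0126]
tool_rot: [-3.14, 0.09, 0.001]
contact_force: [0.7, 0.1, 0.3]
gripper_width: 0.0006
gripper_force: 0.0
```

```bash
python3 - <<'E'
from h import *
s=bot.get_state();print(s['eef_pos'],s['contact_force'])
f=grab('wrist');save(f,'w1')
f=grab('side'); cv2.imwrite('pics/s1.png',cv2.resize(cv2.cvtColor(f['color'],cv2.COLOR_RGB2BGR)[120:260,130:330],None,fx=3,fy=3))
E
```

```text
[0.42611712 0.03071862 0.01258703] [0.71872314 0.05835798 0.27613379]
```

View pics/s1.png

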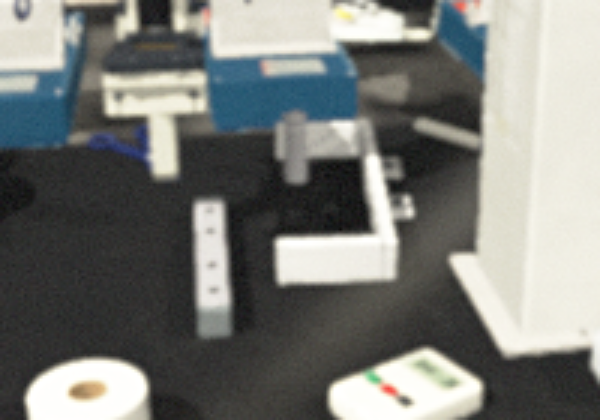

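View pics/w1.png

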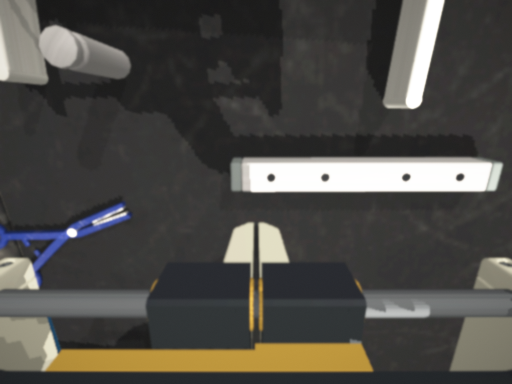

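Side view: rail from (210,205) to (215,330) in the crop, with the finger behind its left end at (165,150). Wrist view: rail left end at (237,174), fingertips at (257,225) with a clear gap. I'll now push the left end forward along an arc.

Call:
arm_command(motion=[[0.03, 0, 0, 0], [0.05, 0, -0.005, 0], [0.08, 0, -0.005, -0.1], [0.11, 0, -0.005, -0.2], [0.14, 0, -0.005, -0.29]])

```text
time: 3.58
eef_pos: [0.4692, 0.031, 0.0116]
tool_rot: [-3.109, 0.449, -0.001]
contact_force: [0.7, -1.0, -0.2]
gripper_width: 0.0004
gripper_force: 0.0
```

```bash
python3 - <<'E'
from h import *
print(bot.get_state()['eef_pos'])
for n in ['scene','side']:
    _,r=rail(n); print(n,r,tobay(r['left']),tobay(r['right']))
E
```

```text
[0.46924556 0.03096237 0.01162568]
scene {'left': array([0.4599, 0.05  ], dtype=float32), 'right': array([ 0.4491, -0.1406], dtype=float32), 'yaw': np.float32(-3.2), 'len': np.float32(0.1909), 'wid': np.float32(0.0225)} [-0.13561753 -0.01285338] [-0.12387905 -0.20339789]
side {'left': array([0.4597, 0.0457], dtype=float32), 'right': array([ 0.4473, -0.1542], dtype=float32), 'yaw': np.float32(-3.5), 'len': np.float32(0.2003), 'wid': np.float32(0.0219)} [-0.13530936 -0.01714699] [-0.12406367 -0.21711525]
```

```bash
python3 - <<'E'
from h import *
s=bot.get_state();print(s['time'],s['eef_pos'],s['contact_force'])
a=grab('wrist')['color'];f=grab('side')['color'][120:260,130:330];g=grab('scene')['color'][120:300,170:430]
h=lambda i:cv2.resize(i,(400,290))
cv2.imwrite('pics/c2.png',cv2.cvtColor(np.vstack([np.hstack([h(a),h(f)]),np.hstack([h(g),h(g)*0])]),cv2.COLOR_RGB2BGR))
for n in ['scene','side']:
    _,r=rail(n); print(n,r)
E
```

```text
3.675 [0.46990624 0.03077896 0.01168644] [-0.12748483  0.47042986 -0.52100084]
scene {'left': array([0.4596, 0.0489], dtype=float32), 'right': array([ 0.449, -0.14 ], dtype=float32), 'yaw': np.float32(-3.2), 'len': np.float32(0.1892), 'wid': np.float32(0.0226)}
side {'left': array([0.4599, 0.0434], dtype=float32), 'right': array([ 0.4472, -0.1536], dtype=float32), 'yaw': np.float32(-3.7), 'len': np.float32(0.1975), 'wid': np.float32(0.0219)}
```

View pics/c2.png

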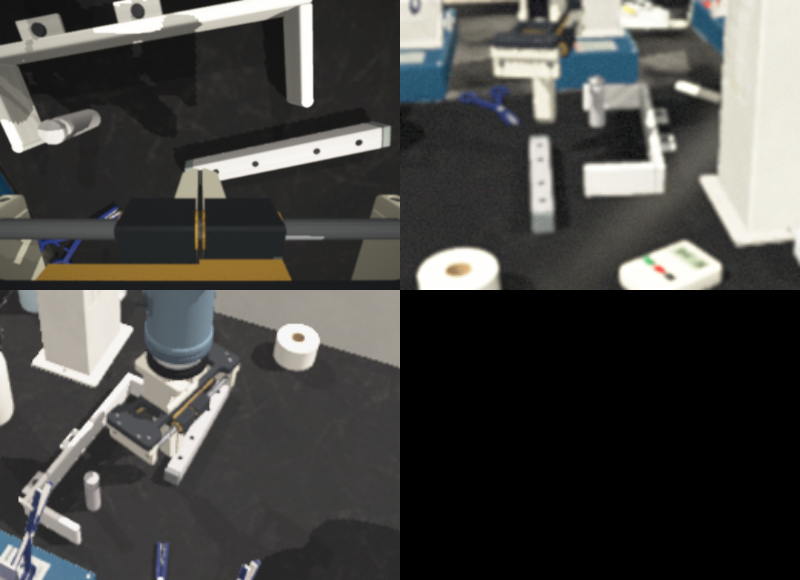

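The picture shows the rail unmoved, with the fingertips seemingly over or beyond its left end: side panel tip at (545,120), rail end at (540,137). I'll measure the true tip position.

```bash
python3 - <<'E'
from h import *
f=grab('side'); W=world(f)
# side panel (545,120)->crop px: (145/2, 120/2.07)+(130,120)
for v in range(150,186,3):
    print(v,[tuple(W[v,u].round(3)) for u in (198,202,206)])
f=grab('wrist'); W=world(f)
print('wrist: cam',f['C'].round(3))
for v,u in [(226,250),(230,262),(245,240),(245,270),(180,30*5),(215,245),(205,330),(330,300)]: print(v,u,W[v,u].round(3),f['z_map'][v,u])
E
```

```text
150 [(np.float64(0.456), np.float64(-0.053), np.float64(0.147)), (np.float64(0.464), np.float64(-0.058), np.float64(0.148)), (np.float64(0.472), np.float64(-0.062), np.float64(0.149))]
153 [(np.float64(0.455), np.float64(-0.055), np.float64(0.141)), (np.float64(0.464), np.float64(-0.059), np.float64(0.142)), (np.float64(0.472), np.float64(-0.063), np.float64(0.143))]
156 [(np.float64(0.455), np.float64(-0.056), np.float64(0.135)), (np.float64(0.463), np.float64(-0.058), np.float64(0.134)), (np.float64(0.472), np.float64(-0.06), np.float64(0.135))]
159 [(np.float64(0.458), np.float64(0.015), np.float64(0.103)), (np.float64(0.468), np.float64(0.012), np.float64(0.103)), (np.float64(0.494), np.float64(0.241), np.float64(0.021))]
162 [(np.float64(0.458), np.float64(0.018), np.float64(0.094)), (np.float64(0.467), np.float64(0.015), np.float64(0.094)), (np.float64(0.479), np.float64(0.041), np.float64(0.084))]
165 [(np.float64(0.458), np.float64(0.015), np.float64(0.087)), (np.float64(0.467), np.float64(0.012), np.float64(0.088)), (np.float64(0.479), np.float64(0.042), np.float64(0.076))]

[... 737 characters left out ...]
loat64(0.462), np.float64(0.136), np.float64(-0.001)), (np.float64(0.473), np.float64(0.135), np.float64(-0.001)), (np.float64(0.484), np.float64(0.135), np.float64(-0.002))]
183 [(np.float64(0.46), np.float64(0.115), np.float64(-0.001)), (np.float64(0.471), np.float64(0.11), np.float64(0.0)), (np.float64(0.481), np.float64(0.111), np.float64(-0.001))]
wrist: cam [0.55  0.008 0.215]
226 250 [0.478 0.033 0.053] 0.17692521
230 262 [0.476 0.025 0.06 ] 0.17031832
245 240 [0.48  0.038 0.079] 0.15223168
245 270 [0.474 0.022 0.078] 0.15371588
180 150 [0.517 0.107 0.002] 0.2202216
215 245 [0.47  0.04  0.013] 0.21796867
205 330 [ 0.464 -0.026  0.024] 0.20413874
330 300 [0.49  0.013 0.157] 0.073079206
```

```bash
python3 - <<'E'
from h import *
s=bot.get_state(); T=R.from_rotvec(s['tool_rot']).as_matrix(); p=np.array(s['eef_pos']); print(p)
for n in ['scene','side','wrist']:
    f=grab(n); W=world(f).reshape(-1,3); W=W[(f['z_map'].ravel()>0)&(W[:,2]>.035)]
    q=(W-p)@T; q=q[(abs(q[:,0])<.06)&(abs(q[:,1])<.12)&(q[:,2]>-.2)]
    print(n,len(q),'max tool z',q[:,2].max().round(3))
    for z in np.arange(-.15,0,.01):
        k=q[(q[:,2]>z)&(q[:,2]<=z+.01)]
        if len(k)>5: print(round(z,2),len(k),'x',k[:,0].min().round(3),k[:,0].max().round(3),'y',k[:,1].min().round(3),k[:,1].max().round(3))
E
```

```text
[0.46789135 0.03100954 0.01138254]
scene 2622 max tool z -0.025
-0.15 321 x -0.037 0.036 y -0.093 0.091
-0.14 297 x -0.037 0.033 y -0.087 0.085
-0.13 169 x -0.037 0.034 y -0.087 0.083
-0.12 7 x -0.014 0.011 y -0.029 -0.025
-0.1 8 x -0.002 0.006 y -0.019 -0.017
-0.09 19 x -0.01 0.004 y -0.018 -0.004
-0.08 24 x -0.011 -0.002 y -0.017 0.004
-0.07 40 x -0.011 0.001 y -0.017 0.016
-0.06 75 x -0.011 0.055 y -0.12 0.011
-0.05 60 x -0.01 0.055 y -0.119 0.013
-0.04 22 x -0.01 0.051 y -0.12 0.005
-0.03 11 x 0.037 0.043 y -0.12 -0.111
side 1735 max tool z -0.024
-0.15 221 x -0.035 0.034 y -0.081 0.096
-0.14 214 x -0.034 0.035 y -0.081 0.091
-0.13 163 x -0.036 0.035 y -0.082 0.09
-0.1 17 x -0.01 0.008 y 0.009 0.022
-0.09 38 x -0.01 0.008 y -0.006 0.021
-0.08 41 x -0.011 0.008 y -0.014 0.02
-0.07 38 x -0.009 0.008 y -0.012 0.018
-0.06 50 x -0.01 0.055 y -0.119 0.019
-0.05 57 x -0.011 0.056 y -0.109 0.019
-0.04 37 x -0.009 0.056 y -0.111 0.01
-0.03 17 x 0.036 0.055 y -0.11 -0.1
wrist 50891 max tool z -0.024
-0.15 15704 x 0.005 0.038 y -0.08 0.078
-0.14 15826 x -0.007 0.037 y -0.081 0.08
-0.13 4546 x -0.017 0.037 y -0.087 0.086
-0.1 150 x 0.001 0.01 y -0.003 0.001
-0.09 423 x 0.007 0.01 y -0.018 0.016
-0.08 573 x 0.007 0.01 y -0.017 0.015
-0.07 454 x 0.007 0.01 y -0.017 0.015
-0.06 1227 x 0.007 0.057 y -0.12 0.014
-0.05 603 x 0.007 0.057 y -0.116 0.013
-0.04 304 x 0.008 0.057 y -0.114 0.006
-0.03 152 x 0.038 0.057 y -0.113 -0.103
```

The camera data puts the whole gripper, fingertips and body alike, 40 mm higher than the reported TCP. Lateral position is fine. So I need a commanded z of about -0.029 for the tips to be at about 11 mm. I'll back off, lower with a force check, then push.

Call:
arm_command(motion=[[-0.05, 0, 0, 0.1], [-0.1, 0, 0, 0.2], [-0.145, 0, 0, 0.29], [-0.145, 0, 0, 0.29], [-0.145, 0, 0, 0.29]])

```text
time: 4.8
eef_pos: [0.4255, 0.0308, 0.0116]
tool_rot: [3.14, -0.092, 0.002]
contact_force: [0.9, 0.1, 0.6]
gripper_width: 0.0007
gripper_force: 0.0
```

Call:
arm_command(motion=[[0, 0, -0.04, 0], [0, 0, -0.07, 0], [0, 0, -0.1, 0], [0, 0, -0.12, 0], [0, 0, -0.13, 0]])

```text
time: 5.42
eef_pos: [0.4243, 0.031, -0.0282]
tool_rot: [-3.14, 0.09, 0.001]
contact_force: [-0.3, 0.1, 0.3]
gripper_width: 0.0005
gripper_force: 0.0
```

```bash
cat >> h.py <<'E'
def tip(n='side'):
    s=bot.get_state(); T=R.from_rotvec(s['tool_rot']).as_matrix(); p=np.array(s['eef_pos'])
    f=grab(n); W=world(f).reshape(-1,3); q=(W-p)@T
    k=(abs(q[:,0])<.013)&(abs(q[:,1])<.02)&(q[:,2]>-.09)&(q[:,2]<-.02)&(f['z_map'].ravel()>0)
    w=W[k]; return p.round(4), np.round(s['contact_force'],1), 'lowest',np.percentile(w[:,2],1).round(4) if len(w) else None
E
python3 - <<'E'
from h import *
print(tip('wrist'),tip('side'))
E
```

```text
(array([ 0.4243,  0.031 , -0.0282]), array([-0.3,  0.1,  0.3]), 'lowest', np.float64(0.0003)) (array([ 0.4243,  0.031 , -0.0283]), array([-0. , -0. , -1.1]), 'lowest', np.float64(-0.0022))
```

Call:
arm_command(motion=[[0.03, 0, 0, 0], [0.055, 0, 0, 0], [0.085, 0, 0, -0.1], [0.115, 0, 0, -0.2], [0.145, 0, 0, -0.29]])

```text
time: 6.15
eef_pos: [0.4688, 0.031, -0.0275]
tool_rot: [3.109, -0.449, -0.0]
contact_force: [-1.0, 0.7, 0.3]
gripper_width: 0.0005
gripper_force: 0.5
```

```bash
python3 - <<'E'
from h import *
print(bot.get_state()['eef_pos'],bot.get_state()['contact_force'])
for n in ['scene','side']:
    _,r=rail(n); print(n,r,tobay(r['left']),tobay(r['right']))
E
```

```text
[ 0.46879838  0.03096079 -0.02750607] [-1.02877006  0.68735158  0.33490281]
scene {'left': array([0.6101, 0.1294], dtype=float32), 'right': array([ 0.5792, -0.0806], dtype=float32), 'yaw': np.float32(-8.4), 'len': np.float32(0.2123), 'wid': np.float32(0.0076)} [0.00417797 0.08369512] [-0.00175702 -0.12848307]
side {'left': array([0.4845, 0.0418], dtype=float32), 'right': array([ 0.4269, -0.1487], dtype=float32), 'yaw': np.float32(-16.8), 'len': np.float32(0.199), 'wid': np.float32(0.0399)} [-0.11022256 -0.018097  ] [-0.14496969 -0.21405782]
```

Call:
arm_command(motion=[[0.02, -0.005, 0, -0.06], [0.04, -0.01, 0, -0.12], [0.06, -0.015, 0, -0.19], [0.08, -0.02, 0, -0.25], [0.1, -0.027, 0, -0.32]])

```text
time: 6.88
eef_pos: [0.498, 0.023, -0.0277]
tool_rot: [-3.029, 0.832, 0.001]
contact_force: [-1.1, 0.0, 0.5]
gripper_width: 0.0007
gripper_force: 0.4
```

Call:
arm_command(motion=[[-0.06, -0.04, 0, 0], [-0.09, -0.06, 0.1, 0], [-0.11, -0.12, 0.2, 0], [-0.12, -0.25, 0.2, 0], [-0.12, -0.35, 0.2, 0]])

```text
time: 7.5
eef_pos: [0.4625, -0.0834, 0.0332]
tool_rot: [3.03, -0.829, 0.003]
contact_force: [-0.0, -0.4, 0.2]
gripper_width: 0.0004
gripper_force: 0.0
```

```bash
python3 - <<'E'
from h import *
print(bot.get_state()['eef_pos'],bot.get_state()['contact_force'])
for n in ['scene','side','wrist']:
    f,r=rail(n,box=(.38,.57,-.25,.1),z=(.018,.026)); print(n,r,tobay(r['left']),tobay(r['right']))
E
```

```text
[ 0.46250175 -0.08338172  0.03317811] [-0.00845438 -0.35954422  0.21083699]
scene {'left': array([0.5251, 0.0293], dtype=float32), 'right': array([ 0.4242, -0.1432], dtype=float32), 'yaw': np.float32(-30.3), 'len': np.float32(0.1999), 'wid': np.float32(0.024)} [-0.06843231 -0.02572496] [-0.14829908 -0.20891436]
side {'left': array([0.5245, 0.0272], dtype=float32), 'right': array([ 0.4218, -0.1478], dtype=float32), 'yaw': np.float32(-30.4), 'len': np.float32(0.2029), 'wid': np.float32(0.0231)} [-0.06878062 -0.02788103] [-0.15014023 -0.21376516]
wrist {'left': array([0.5261, 0.0296], dtype=float32), 'right': array([ 0.4258, -0.1438], dtype=float32), 'yaw': np.float32(-30.0), 'len': np.float32(0.2004), 'wid': np.float32(0.0228)} [-0.06747465 -0.0253092 ] [-0.14663952 -0.20932162]
```

```bash
python3 - <<'E'
from h import *
s=bot.get_state();print(s['joints'].round(2) if hasattr(s['joints'],'round') else s['joints'])
T=R.from_rotvec(s['tool_rot']).as_matrix();print(T.round(2))
E
```

```text
[-0.42  0.28  1.92  0.    0.94  1.69]
[[ 0.86 -0.51  0.  ]
 [-0.51 -0.86 -0.  ]
 [ 0.   -0.   -1.  ]]
```

Call:
arm_command(motion=[[-0.02, -0.04, 0, 0.2], [-0.05, -0.09, 0, 0.4], [-0.08, -0.14, 0, 0.6], [-0.12, -0.2, 0, 0.8], [-0.168, -0.28, 0, 1.0]])

```text
time: 8.28
eef_pos: [0.4114, -0.1651, 0.0322]
tool_rot: [-3.115, -0.403, 0.0]
contact_force: [-0.1, -0.1, 0.4]
gripper_width: 0.0006
gripper_force: 0.0
```

Call:
arm_command(motion=[[0, 0, 0, 0.2], [0, 0, 0, 0.4], [0, 0, 0, 0.6], [0, 0, 0, 0.8], [0, 0, 0, 1.0]])

```text
time: 8.9
eef_pos: [0.4117, -0.1648, 0.0322]
tool_rot: [-2.724, -1.563, -0.0]
contact_force: [0.4, -0.3, -0.3]
gripper_width: 0.0007
gripper_force: 0.0
```

Call:
arm_command(motion=[[0, 0, -0.06, 0], [0, 0, -0.11, 0], [0, 0, -0.16, 0], [0, 0, -0.19, 0], [0, 0, -0.203, 0]])

```text
time: 9.52
eef_pos: [0.4116, -0.1654, -0.029]
tool_rot: [-2.729, -1.555, 0.0]
contact_force: [-0.0, 0.0, -0.2]
gripper_width: 0.0006
gripper_force: 0.0
```

```bash
python3 - <<'E'
from h import *
s=bot.get_state();print(s['eef_pos'],s['tool_rot'],s['contact_force'],s['joints'])
f,r=rail('scene',box=(.38,.57,-.25,.1),z=(.018,.026)); print(r)
print('finger in bay',tobay(s['eef_pos']))
u=np.array([.503,.864]);d=np.array(s['eef_pos'][:2])-np.array([.4245,-.1445]);print('along',d@u,'across',d@[.864,-.503])
E
```

```text
[ 0.41164315 -0.1653788  -0.02895207] [-2.72892192e+00 -1.55474084e+00  3.80477930e-04] [-0.0068948   0.02102945 -0.15758498] [-6.34569495e-01  3.44617864e-01  2.03815381e+00  1.82805436e-04
  7.59700525e-01 -9.96308562e-02]
{'left': array([0.5261, 0.0295], dtype=float32), 'right': array([ 0.4237, -0.1432], dtype=float32), 'yaw': np.float32(-30.7), 'len': np.float32(0.2008), 'wid': np.float32(0.0247)}
finger in bay [-0.15815453 -0.23241848]
along -0.024506277767718364 across -0.0006062873900307
```

Call:
arm_command(motion=[[0.016, 0.027, 0, 0], [0.032, 0.055, 0, 0], [0.048, 0.082, 0, 0], [0.064, 0.11, 0, 0], [0.08, 0.137, 0, 0]])

```text
time: 10.2
eef_pos: [0.4363, -0.1246, -0.0283]
tool_rot: [2.73, 1.554, 0.0]
contact_force: [-2.0, -1.8, 2.1]
gripper_width: 0.0006
gripper_force: 1.4
```

Call:
arm_command(motion=[[0.014, 0.025, 0, 0], [0.028, 0.049, 0, 0], [0.042, 0.074, 0, 0], [0.056, 0.098, 0, 0], [0.07, 0.12, 0, 0]])

```text
time: 10.82
eef_pos: [0.4569, -0.0885, -0.0286]
tool_rot: [-2.73, -1.554, 0.0]
contact_force: [-2.0, -2.2, 2.1]
gripper_width: 0.0003
gripper_force: 1.4
```

```bash
cat > chk.py <<'E'
from h import *
import sys
s=bot.get_state();print(s['eef_pos'],s['contact_force'],'bay',tobay(s['eef_pos']))
for n in sys.argv[1:]:
    f=grab(n); W=world(f); g=cv2.cvtColor(f['color'],cv2.COLOR_RGB2GRAY); q=tobay(W.reshape(-1,3)).reshape(*W.shape[:2],2)
    near=np.hypot(W[...,0]-s['eef_pos'][0],W[...,1]-s['eef_pos'][1])<.014
    wall=(q[...,0]>-.001)|((abs(q[...,1])>.122)&(q[...,0]>-.085))
    post=np.hypot(q[...,0]+.064,q[...,1]-.071)<.014
    m=((g>70)&(W[...,0]>.38)&(W[...,1]>-.23)&(q[...,1]<.13)&(W[...,2]>.018)&(W[...,2]<.026)&(f['z_map']>0)&~near&~wall&~post).astype(np.uint8)
    P=q[m>0]*1000
    k,l,st,c=cv2.connectedComponentsWithStats(m); big=[i for i in range(1,k) if st[i,4]>25]
    P=q[np.isin(l,big)]*1000
    r=cv2.minAreaRect(P.astype(np.float32)); b=cv2.boxPoints(r)
    vx,vy,x0,y0=cv2.fitLine(P.astype(np.float32),cv2.DIST_HUBER,0,.01,.01).ravel()
    if vy<0: vx,vy=-vx,-vy
    t=(P-[x0,y0])@[vx,vy]; L=np.array([x0,y0])+t.max()*np.array([vx,vy]); Rr=np.array([x0,y0])+t.min()*np.array([vx,vy])
    print(n,len(P),'bay mm L',L.round(),'R',Rr.round(),'theta',np.degrees(np.arctan2(vx,vy)).round(1),'len',np.ptp(t).round(),'rect',np.round(r[1],0))
E
python3 chk.py scene side wrist
```

```text
[ 0.45693097 -0.08852661 -0.02858893] [-2.01170935 -2.19646901  2.06154337] bay [-0.12223976 -0.15076449]
scene 714 bay mm L [-39.  41.] R [-128. -156.] theta 24.4 len 216.0 rect [216.  29.]
side 179 bay mm L [-69. -16.] R [-111. -152.] theta 17.1 len 142.0 rect [141.  23.]
wrist 9145 bay mm L [-67. -27.] R [-118. -142.] theta 23.8 len 126.0 rect [126.  29.]
```

Call:
arm_command(motion=[[0.012, 0.02, 0, 0], [0.024, 0.041, 0, 0], [0.036, 0.062, 0, 0], [0.048, 0.082, 0, 0], [0.06, 0.103, 0, 0]])

```text
time: 11.6
eef_pos: [0.4749, -0.0577, -0.0286]
tool_rot: [-2.73, -1.554, 0.0]
contact_force: [-1.1, -0.8, -0.4]
gripper_width: 0.0006
gripper_force: 0.6
```

```bash
python3 chk.py scene; python3 - <<'E'
from h import *
g=grab('scene')['color'][130:290,150:390]; a=grab('wrist')['color']
cv2.imwrite('pics/c3.png',cv2.cvtColor(np.hstack([cv2.resize(g,(400,267)),cv2.resize(a,(356,267))]),cv2.COLOR_RGB2BGR))
E
```

```text
[ 0.47494517 -0.05765354 -0.02858753] [-1.10240622 -0.75389811 -0.3510702 ] bay [-0.10798967 -0.11798351]
scene 703 bay mm L [-22.  73.] R [-113. -122.] theta 25.1 len 215.0 rect [215.  26.]
```

View pics/c3.png

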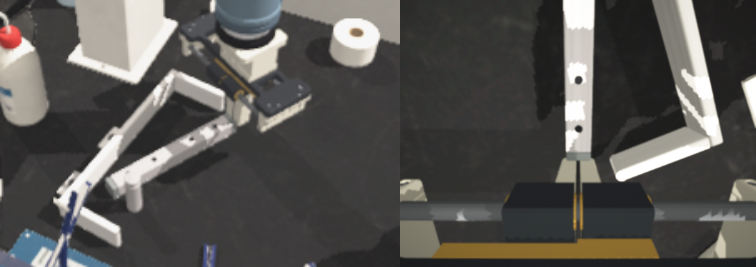

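The left picture shows the rail's left end at (115,185), already behind the post at (133,190). The finger sits squarely on the right end. I'll keep pushing along the axis.

Call:
arm_command(motion=[[0.01, 0.017, 0, 0], [0.02, 0.034, 0, 0], [0.03, 0.052, 0, 0], [0.04, 0.069, 0, 0], [0.05, 0.086, 0, 0]])

```text
time: 12.38
eef_pos: [0.49, -0.0321, -0.0285]
tool_rot: [2.73, 1.554, -0.0]
contact_force: [-1.3, -2.7, 1.8]
gripper_width: 0.0002
gripper_force: 1.2
```

```bash
python3 chk.py scene wrist
```

```text
[ 0.48997254 -0.03205146 -0.0284921 ] [-1.31223452 -2.65270122  1.84556259] bay [-0.09608436 -0.09078881]
scene 722 bay mm L [-11. 100.] R [-102.  -96.] theta 24.8 len 215.0 rect [215.  27.]
wrist 9144 bay mm L [-41.  33.] R [-92. -82.] theta 23.9 len 125.0 rect [125.  29.]
```

Call:
arm_command(motion=[[-0.02, -0.03, 0, 0], [-0.035, -0.06, 0.02, 0], [-0.035, -0.06, 0.08, 0], [-0.035, -0.06, 0.15, 0], [-0.035, -0.06, 0.2, 0]])

```text
time: 13.1
eef_pos: [0.4793, -0.0512, 0.0327]
tool_rot: [2.73, 1.552, 0.001]
contact_force: [-0.1, -0.2, 0.1]
gripper_width: 0.0006
gripper_force: 0.0
```

Call:
arm_command(motion=[[-0.01, 0.04, 0, -0.2], [-0.02, 0.08, 0, -0.4], [-0.03, 0.13, 0, -0.6], [-0.03, 0.17, 0, -0.8], [-0.03, 0.21, 0, -1.0]])

```text
time: 13.72
eef_pos: [0.4701, 0.0127, 0.0317]
tool_rot: [3.118, 0.382, 0.0]
contact_force: [-0.1, -0.7, 0.2]
gripper_width: 0.0005
gripper_force: 0.0
```

Call:
arm_command(motion=[[0, 0, 0, -0.2], [0, 0, 0, -0.4], [0, 0, 0, -0.6], [0, 0, 0, -0.6], [0, 0, 0, -0.6]])

```text
time: 14.35
eef_pos: [0.4702, 0.0125, 0.0316]
tool_rot: [-3.123, 0.344, -0.0]
contact_force: [0.6, 0.6, 0.3]
gripper_width: 0.0004
gripper_force: 0.0
```

```bash
python3 chk.py scene side wrist
```

```text
[0.470198   0.0124532  0.03157782] [0.57141289 0.55481063 0.2669869 ] bay [-0.1209662  -0.04892484]
scene 621 bay mm L [-11. 101.] R [-83. -57.] theta 24.5 len 173.0 rect [173.  24.]
side 289 bay mm L [-11. 100.] R [-93. -85.] theta 23.9 len 202.0 rect [202.  24.]
wrist 7437 bay mm L [-10. 101.] R [-91. -81.] theta 24.0 len 200.0 rect [200.  23.]
```

Call:
arm_command(motion=[[0, 0, -0.06, 0], [0, 0, -0.11, 0], [0, 0, -0.16, 0], [0, 0, -0.19, 0], [0, 0, -0.2, 0]])

```text
time: 15.12
eef_pos: [0.47, 0.0127, -0.029]
tool_rot: [-3.122, 0.347, 0.001]
contact_force: [0.3, 0.1, 0.1]
gripper_width: 0.0004
gripper_force: 0.0
```

Call:
arm_command(motion=[[0.025, -0.02, 0, 0], [0.05, -0.04, 0, 0], [0.07, -0.056, 0, 0], [0.095, -0.072, 0, 0], [0.117, -0.088, 0, 0]])

```text
time: 15.75
eef_pos: [0.5059, -0.0141, -0.0285]
tool_rot: [-3.122, 0.348, -0.0]
contact_force: [-1.0, 0.9, 0.2]
gripper_width: 0.0005
gripper_force: 0.4
```

Call:
arm_command(motion=[[0.018, -0.008, 0, 0.05], [0.035, -0.015, 0, 0.1], [0.053, -0.023, 0, 0.15], [0.07, -0.03, 0, 0.2], [0.086, -0.037, 0, 0.25]])

```text
time: 16.38
eef_pos: [0.5314, -0.0251, -0.0286]
tool_rot: [-3.141, 0.038, 0.0]
contact_force: [-1.3, -0.0, 0.7]
gripper_width: 0.0006
gripper_force: 0.5
```

```bash
python3 chk.py scene side wrist
```

```text
[ 0.53141676 -0.02509595 -0.02858571] [-1.28391418 -0.03774509  0.6537998 ] bay [-0.05574871 -0.07899735]
scene 506 bay mm L [-36. 104.] R [-37. -46.] theta 0.3 len 150.0 rect [ 24. 150.]
side 160 bay mm L [-32.   1.] R [ -41. -100.] theta 5.5 len 101.0 rect [101.  40.]
wrist 10140 bay mm L [-35.  79.] R [-31. -97.] theta -1.1 len 176.0 rect [ 26. 176.]
```

Call:
arm_command(motion=[[-0.04, 0.005, 0, 0], [-0.03, 0.08, 0, -0.03], [-0.02, 0.16, 0, -0.06], [-0.01, 0.25, 0, -0.09], [-0.01, 0.276, 0, -0.12]])

```text
time: 17.15
eef_pos: [0.5271, 0.0594, -0.0286]
tool_rot: [-3.136, 0.187, 0.001]
contact_force: [-0.2, -0.0, 0.1]
gripper_width: 0.0009
gripper_force: 0.0
```

Call:
arm_command(motion=[[0.025, -0.003, 0, 0], [0.05, -0.006, 0, 0], [0.07, -0.008, 0, 0], [0.09, -0.01, 0, 0], [0.105, -0.012, 0, 0]])

```text
time: 17.77
eef_pos: [0.5599, 0.054, -0.0287]
tool_rot: [3.136, -0.189, -0.001]
contact_force: [-2.5, 0.4, 1.4]
gripper_width: 0.0003
gripper_force: 1.2
```

```bash
python3 chk.py scene side wrist
```

```text
[ 0.55992139  0.05402968 -0.02870797] [-2.50106379  0.35271772  1.43239939] bay [-0.03676812  0.00293625]
scene 228 bay mm L [-18. 103.] R [-18.  47.] theta -0.1 len 56.0 rect [56. 24.]
side 263 bay mm L [-16. 100.] R [ -19. -100.] theta 0.8 len 200.0 rect [200.  39.]
wrist 11133 bay mm L [-14. 103.] R [-14. -97.] theta 0.0 len 199.0 rect [ 49. 200.]
```

Call:
arm_command(motion=[[0.004, 0, 0, 0], [0.008, -0.001, 0, 0], [0.012, -0.001, 0, 0], [0.015, -0.002, 0, 0], [0.017, -0.002, 0, 0]])

```text
time: 18.55
eef_pos: [0.5648, 0.0538, -0.0286]
tool_rot: [-3.136, 0.188, 0.0]
contact_force: [-1.9, -0.1, 0.5]
gripper_width: 0.0006
gripper_force: 1.0
```

```bash
python3 chk.py scene
```

```text
[ 0.56478905  0.0537654  -0.02858434] [-1.92192552 -0.13780568  0.52391273] bay [-0.03190324  0.0032475 ]
scene 210 bay mm L [-17. 102.] R [-11.  48.] theta -6.0 len 55.0 rect [23. 54.]
```

Force is still just sliding friction, so I'll go on in small steps.

Call:
arm_command(motion=[[0.002, 0, 0, 0], [0.004, 0, 0, 0], [0.006, -0.001, 0, 0], [0.008, -0.001, 0, 0], [0.008, -0.001, 0, 0]])

```text
time: 19.23
eef_pos: [0.5673, 0.0534, -0.0286]
tool_rot: [3.136, -0.188, 0.0]
contact_force: [-1.3, -0.4, -0.3]
gripper_width: 0.0005
gripper_force: 0.5
```

Call:
arm_command(motion=[[0.002, 0, 0, 0], [0.004, 0, 0, 0], [0.006, -0.001, 0, 0], [0.008, -0.001, 0, 0], [0.008, -0.001, 0, 0]])

```text
time: 19.85
eef_pos: [0.5678, 0.0534, -0.0286]
tool_rot: [-3.136, 0.188, 0.005]
contact_force: [-6.3, 0.9, 5.0]
gripper_width: 0.0004
gripper_force: 3.4
```

```bash
python3 chk.py scene side wrist; python3 - <<'E'
from h import *
g=grab('scene')['color'][150:290,160:340]; a=grab('wrist')['color']
cv2.imwrite('pics/c4.png',cv2.cvtColor(np.hstack([cv2.resize(g,(390,303)),cv2.resize(a,(404,303))]),cv2.COLOR_RGB2BGR))
E
```

```text
[ 0.56778237  0.05343546 -0.02858292] [-6.27236005  0.87842532  5.01977445] bay [-0.02889189  0.00327264]
scene 180 bay mm L [-15. 102.] R [-10.  49.] theta -5.9 len 54.0 rect [21. 54.]
side 242 bay mm L [ -9. 101.] R [ -13. -100.] theta 1.0 len 201.0 rect [201.  37.]
wrist 8165 bay mm L [-10. 103.] R [-10. -97.] theta -0.1 len 201.0 rect [ 51. 201.]
```

View pics/c4.png

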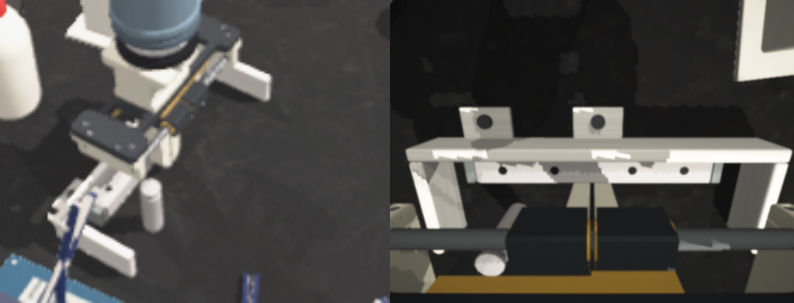

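The wall is now felt (6 N). In the wrist view the rail at (465..720,172) lies along the back wall at (410..790,150). I'll take the hand away.

Call:
arm_command(motion=[[-0.04, 0.005, 0, 0], [-0.1, 0.01, 0, 0], [-0.2, 0.02, 0.1, 0], [-0.3, 0.0, 0.25, 0], [-0.4, -0.05, 0.4, 0]])

```text
time: 20.72
eef_pos: [0.4489, 0.0383, 0.0926]
tool_rot: [3.136, -0.186, 0.003]
contact_force: [0.3, -0.5, 0.2]
gripper_width: 0.0003
gripper_force: 0.0
```

Call:
arm_command(motion=[[-0.08, -0.15, 0.05, 0], [-0.16, -0.3, 0.1, 0], [-0.24, -0.45, 0.15, 0], [-0.3, -0.6, 0.15, 0], [-0.3, -0.7, 0.15, 0]])

```text
time: 21.35
eef_pos: [0.359, -0.1739, 0.1372]
tool_rot: [3.133, -0.191, 0.004]
contact_force: [0.9, -0.5, -0.6]
gripper_width: 0.0003
gripper_force: 0.0
```

```bash
python3 chk.py scene side; python3 - <<'E'
from h import *
g=grab('scene')['color'][150:290,160:340]; a=grab('side')['color'][120:260,130:330]
cv2.imwrite('pics/c5.png',cv2.cvtColor(np.hstack([cv2.resize(g,(390,303)),cv2.resize(a,(404,303))]),cv2.COLOR_RGB2BGR))
E
```

```text
[ 0.35895934 -0.17394557  0.13715214] [ 0.8516769  -0.46860371 -0.61578228] bay [-0.20946154 -0.24713462]
scene 627 bay mm L [-13. 103.] R [-11. -97.] theta -0.5 len 200.0 rect [200.  21.]
side 250 bay mm L [-11. 102.] R [ -11. -101.] theta -0.0 len 203.0 rect [ 20. 203.]
```

View pics/c5.png

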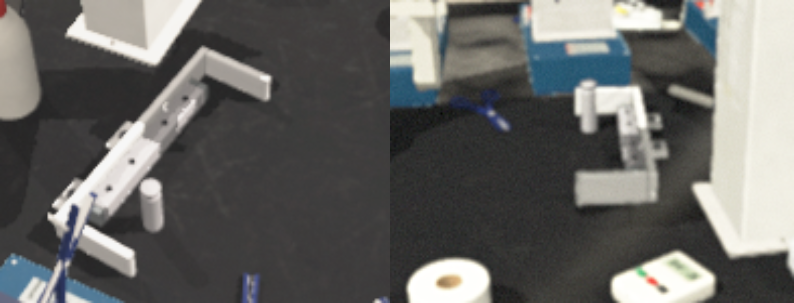

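The rail lies flat on the back wall from (100,210) to (200,90), behind the post at (150,205). Nothing else has moved.

```bash
python3 -c "
from cell import bot
print(bot.sign_off())"
```

```text
the job is handed in; nothing more can be done
None
```

The rail lies flat against the bay's back wall, fully behind the post. It went in left end first by gentle pushing only; the other things look undisturbed, the hand is clear, and the job was handed in after about 21 s on the robot's clock.

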